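Slide the drive along the test bay until it drops into its pocket, then clip it in

ROBOT

A 7-joint arm with a two-finger parallel gripper is mounted at the origin on a cart in front of the work surface, level with it; the furniture and walls round the work are solid. World frame = base frame: x ahead of the robot, y to its left, z up, the work surface at z = 0. Lengths are in m, angles in rad, forces in N, time in s.
With the tool pointing down it reaches from about 0.425 to 1.025 m from the base axis. Payload 3.6 kg.
Tool frame: the origin (TCP) lies at the very end of the fingers, on their centre line; the grasp point (between the pads) lies 19 mm behind it; z points along the fingers, y is the line along which they close (so a half turn about z gives the same grasp; the last joint's range is limited). The gripper opens to 85 mm and grips with 20 to 120 N. Pads are 22 mm wide; open, the fingers measure 114 mm over their backs; the gripper's body (76 mm by 85 mm) begins 54 mm behind the grasp point. The pads swing forward as they close: fully open they stand 13 mm farther back than shut.
Start: joints at [-1.298, 0.591, 0.048, 1.609, -0.033, 0.943, -0.034], TCP at [0.259, 0.677, 0.231] pointing down, gripper open.
Joint ranges: [-2.69, 2.69], [-0.47, 2.24], [-1.27, 1.36], [0.19, 2.51], [-1.53, 4.68], [0.08, 2.07], [-3.09, 3.09]. Speed limits (rad/s): [2.57, 2.57, 3.14, 3.14, 3.14, 3.14, 3.14].

INTERFACE

Orientations are given as a 3x3 rotation matrix whose columns are the frame's x, y, z axes.
In Python, from rig import arm gives the robot as it stands. The module is installed in compiled form; this text tells all that it offers.
- The arm moves only by the tool servo_tool, never from a script. Its argument "motion" is a list of rows, each an object of numbers: "tx", "ty", "tz": the shift along the world's x, y, z in m; "ax", "ay", "az": the turn, a rotation vector about the world's x, y, z in rad; "fingers": the closure, from 0 (fully open) to 1 (shut). In form: [{"tx": .., "ty": .., "tz": .., "ax": .., "ay": .., "az": .., "fingers": ..}, ...]. A call has 1 to 10 rows; each row is the pose to reach, as a shift and turn from the pose commanded when the call began; what a row does not reach only later rows make up. A row lasts 1/10 s, in which the tool goes at most 50 mm and 8.59 degrees, less where a joint would pass 70% of its speed; a pose out of reach is approached as far as the arm can. A call with a gripper value outside its range is refused whole. The fingers move at their own pace and stop on an object; "force" is the grip in N (left out, the last holds). Time passes only in rows, so rows that repeat a pose let the fingers close. It gives the time, the measured TCP pose, the force, the opening and the grip force at its end, in the units of the state.
- arm.sense(): the state, without advancing time (a new reading comes with each control period).
- arm.read_camera(name): name is "scene" or "top" or "wrist"; returns the picture (400x640x3 uint8, red, green, blue); there is no depth.
- arm.calibration(name): a dict with "camera_matrix" (3x3 intrinsics, pixels), "world_from_camera" (4x4, takes a point from camera to world coordinates); the wrist camera has in their place "T_tool_cam" (4x4, takes a point from camera to tool coordinates, whose origin is the TCP and whose axes are the flange's). Camera axes: x right, y up, looking along -z (the intrinsics and any distortion apply to the point x, -y, -z); pixel columns grow to the right and rows downward; lengths in m; the calibration is good to about 2 mm. A picture is of the moment at which its call begins: read the wrist's pose just before it. calibration takes no time and is no camera call.
- arm.sign_off(): hands the job in; it is judged then, once.
Trained networks look in the newest picture that a camera, given by its name, has taken for a name from the list of things; names that differ only in an ending like _2 or _b are one class to them, and where a whole thing is asked for, a point or a joint stands for the part that bears it (a point fixed in the world has none). Each returns a list of dicts, best first, with "confidence" (0 to 1); they miss things now and then, are a little off and sometimes report something else, mostly with a low value. They report only what shows in the picture. A call takes as long as a camera call.
- arm.spot_in(camera, target): "box" ([left, top, right, bottom] in pixels, round what is visible of it).
The state is a dict: "clock": time; "q": joint angles; "joint_vel": joint speeds; "joint_efforts": joint torques, N m; "tool_pos": TCP position; "orientation": TCP orientation; "force": force on the tool from outside, world axes, zero at the start; "torque": the same for the moment, N m; "gripper_width": finger opening in m; "finger_force": force on a finger pad.
Only numpy, scipy, OpenCV 4.12 (cv2) and the standard library are available. Lean on these libraries where they do the work, as an engineer would, in place of code of your own. Each camera call takes 0.05 s, during which the arm holds its last target. There are 200 camera calls.

TASK

Load the 2.5 inch drive into the drive test bay: keep it lying on the bed between the two rails and slide it gently along, without lifting it off, until it drops fully into the shallow pocket at the other end and lies flat there; do not ram it against the stop. Then turn the steel clip fully across over the seated drive and let go, leaving the other things on the desk where they are.

Things in the scene. Friction and masses are not known exactly. Their poses are not given: they have to be found in the camera images.
- bay: Drive test bay, fixed to the desk: dark base sheet on 10 mm feet, two aluminium guide rails 300 mm long. Origin on the desk under the bay's middle, z up; y runs along the rails in the sliding direction (to the pocket), x across them, to the side with the clip. Rails: inner faces at x = -36.5 and +36.5 mm, 10 mm thick, tops at z = 25 mm, y = -147 to +153 mm. A grey plastic bed lies between them.
- deck (a point): A point on the bed's deck, midway between the rails, at bay y = -80 mm; deck top at z = 20 mm. Toward bay +y the deck ends in a step 4 mm down into the pocket. The bed is set to a different place along the rails each time: the step lies anywhere from bay y = -25 to +25 mm and is not measured.
- pocket (a point): A point at the height of the pocket's floor, z = 16 mm, midway between the rails, at bay y = +50 mm. The pocket takes the full width between the rails and runs 102.5 mm from the step to a black sprung stop (60 mm wide, top at z = 26 mm), which yields 4 mm more along y at about 1.5 N per mm and is then solid. The bed's end wall, 14.5 mm beyond the stop's face, has its top at z = 26 mm.
- drive: 2.5 inch drive, flat light case, 70 x 100 x 9 mm, 80 to 140 g. Origin at the centre of its underside, z up, long side along y. Starts flat on the deck, long side along the rails (1.5 mm play each side), middle at bay y = -60 to -40 mm; slides with about 1 N. Past the step its nose tips down first and its tail rises up to 4 mm; fully in it lies flat, underside at z = 16, top at z = 25 mm.
- clip (a joint): Angle (rad) of the steel clip, a flat bar turning level about a pivot at bay x = 57, y = 60 mm: 0 = pointing to bay +y, grows anticlockwise from above, 1.57 = end stop, across the bay over the drive. Starts at -0.3 to 0.25, stays where left. Bar 12 mm wide, z = 26.5 to 31.5 mm, reaching 50 mm from the pivot; it passes over a seated drive, not over one on the deck.
- clip_post (a point): Middle of the clip's upright round dark steel post, diameter 10 mm, 38 mm from the pivot; it stands from z = 31.5 up to z = 59 mm, this point is at z = 45 mm. Push or pinch it to turn the clip; it takes about 2 N.
- clip_pivot (a point): Top of the clip's pivot, on the hinge axis, z = 33.5 mm; fixed to the bay.
- reel: Bystander: reel of solder wire, 66 x 54 x 34 mm, behind the bay; origin at the centre of its underside.
- adapter: Bystander: black drive adapter, 65 x 105 x 26 mm, behind the bay; origin at the centre of its underside.
- driver: Bystander: yellow-handled screwdriver, 171 mm long, lying between the robot and the bay; origin at the middle of its underside.

How it is judged:
On the way, in this order (a step that is already met when the one before it is completed fails the run):
1. the drive has dropped into the pocket and lies flat (z of drive in the frame of bay below 0.0175 m and angle between drive's own z axis and vertical below 0.025 rad and y of drive in the frame of bay between 0.02 and 0.088 m), for 0.2 s.
2. the clip is turned across over the drive (value of joint clip above 1.35 rad), for 0.2 s.
At the end, for the whole second after the job is handed in: The drive lies flat in the pocket (underside less than 17.5 mm above the desk, tilted less than 0.025 rad, its middle at bay y = 20 to 88 mm), at rest, with the clip turned across over it (angle above 1.35 rad) (all of step 1 and z of drive in the frame of bay above 0.014 m and value of joint clip above 1.35 rad and linear speed of drive below 0.01 m/s); the robot touches nothing.
It fails at once if the drive is pushed with more than 20 N (contact force between drive and the fingers above 20 N).
It fails at once if the drive is lifted off the bed (underside more than 35 mm above the desk) (z of drive in the frame of bay above 0.035 m).
It fails at once if a bystander is moved more than 20 mm (distance of any of reel, adapter, driver from where it was at the start of the episode above 0.02 m).
It also fails if it takes over 43 s, if anything falls off the work surface, if the arm or the gripper's body presses on something with over 40 N, if the wrist force passes 120 N, or if a joint passes its speed limit or range.

## Working session

There is one attempt and no reset: what is moved stays moved. The work goes in short steps, Python scripts to look and compute and a tool call to move; the robot and the scene stay as the last step left them, time stands still between calls to the robot, and variables do not carry over. Pictures are saved under pics/ and viewed, at most 10 in all, crops included, and the job is handed in when it is done.

Besides the shell and the picture viewer there is one more tool, called after ">>>" as name(argument=value, ...) on one line, values as JSON. servo_tool: Moves the arm, as the interface text tells. Its arguments: {"type":"object","properties":{"motion":{"type":"array"},"force":{"type":"number"}},"required":["motion"]}

```bash
mkdir -p pics
cat > h.py <<'E'
import numpy as np, cv2
from rig import arm
def save(cam,name):
    im=arm.read_camera(cam); cv2.imwrite(f'pics/{name}.png',im[:,:,::-1]); return im
def cal(cam):
    c=arm.calibration(cam); K=np.array(c['camera_matrix'])
    if cam=='wrist':
        s=arm.sense(); T=np.eye(4); T[:3,:3]=s['orientation']; T[:3,3]=s['tool_pos']
        return K,T@np.array(c['T_tool_cam']),c
    return K,np.array(c['world_from_camera']),c
def toworld(cam,uv,z):
    K,T,c=cal(cam); d=np.linalg.inv(K)@[uv[0],uv[1],1]; d=T[:3,:3]@[d[0],-d[1],-d[2]]
    return T[:3,3]+d*(z-T[2,3])/d[2]
def topix(cam,p):
    K,T,c=cal(cam); q=np.linalg.inv(T)@[*p,1]; u=K@[q[0],-q[1],-q[2]]; return u[:2]/u[2]
E
python3 - <<'E'
from h import *
np.set_printoptions(precision=4,suppress=True)
for c in ['top','scene']:
    save(c,c+'0')
    print(c,arm.calibration(c))
    for t in ['bay','drive','clip','clip_post','clip_pivot','reel','adapter','driver']:
        print(t,[(np.round(d['box'],1).tolist(),round(d['confidence'],2)) for d in arm.spot_in(c,t)][:2])
s=arm.sense();print(s)
E
```

```text
top {'camera_matrix': array([[375.7379,   0.    , 317.2573],
       [  0.    , 375.7379, 197.0283],
       [  0.    ,   0.    ,   1.    ]]), 'world_from_camera': array([[-0.0098,  0.9965, -0.0836,  0.5062],
       [-0.9999, -0.0104, -0.0065, -0.156 ],
       [-0.0073,  0.0835,  0.9965,  0.9133],
       [ 0.    ,  0.    ,  0.    ,  1.    ]])}
bay [([268.3, 194.0, 397.1, 266.1], 0.75)]
drive [([334.5, 218.3, 379.0, 254.7], 0.95), ([269.6, 193.6, 400.4, 263.1], 0.7)]
clip []
clip_post [([297.8, 190.3, 317.6, 207.6], 0.71)]
clip_pivot [([268.5, 192.0, 399.5, 262.6], 0.97), ([340.9, 109.7, 384.7, 136.4], 0.52)]
reel [([251.4, 107.0, 276.1, 132.5], 0.64)]
adapter [([343.0, 110.5, 386.4, 137.9], 0.71)]
driver [([288.8, 283.0, 361.6, 293.1], 0.73), ([334.9, 217.8, 378.8, 254.9], 0.42)]
scene {'camera_matrix': array([[435.5827,   0.    , 316.118 ],
       [  0.    , 435.5827, 197.9364],
       [  0.    ,   0.    ,   1.    ]]), 'world_from_camera': array([[-0.8169,  0.355 , -0.4545,  0.1752],
       [-0.5766, -0.4902,  0.6536,  0.402 ],
       [ 0.0092,  0.796 ,  0.6052,  0.5797],
       [ 0. 
[... 303 characters left out ...]
, 0.51)]
adapter [([249.1, 148.4, 300.1, 180.2], 0.88)]
driver [([380.2, 254.8, 408.0, 288.7], 0.9)]
{'clock': 0.9, 'q': array([-1.2985,  0.5912,  0.0484,  1.6085, -0.0333,  0.9427, -0.0337]), 'joint_vel': array([ 0.0011,  0.003 , -0.0007, -0.0001, -0.0026, -0.0014,  0.0002]), 'joint_efforts': array([ -0.0001, -54.8631,   1.5462, -19.8544,   0.0094,   0.0015,
        -0.    ]), 'tool_pos': array([0.2593, 0.677 , 0.2313]), 'orientation': array([[-0.9338,  0.3577,  0.    ],
       [ 0.3577,  0.9338, -0.    ],
       [-0.    , -0.    , -1.    ]]), 'force': array([ 0.7113, -0.1114, -0.7053]), 'torque': array([-0.0217, -0.0009,  0.0399]), 'finger_force': 0.0, 'gripper_width': 0.08523698542955108}
```

Run:
```python
import cv2,numpy as np
a=cv2.imread('pics/top0.png')[170:300,250:410]; cv2.imwrite('pics/top0c.png',cv2.resize(a,None,fx=5,fy=4.6 and 5*0.9 or 5) if 0 else cv2.resize(a,(738,600),interpolation=cv2.INTER_CUBIC))
```

```text
(no output)
```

View pics/top0c.png

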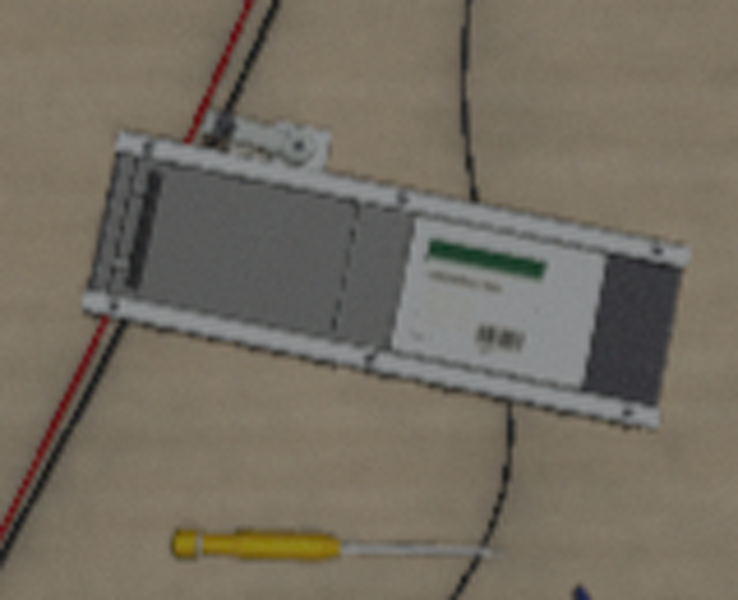

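View pics/scene0.png

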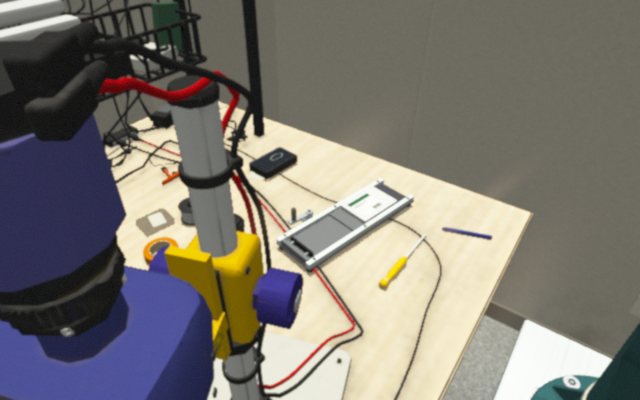

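```bash
cat >> h.py <<'E'
def fitpose(b,w):
    b=np.array(b)[:,:2]; w=np.array(w)[:,:2]; bc,wc=b.mean(0),w.mean(0)
    H=(b-bc).T@(w-wc); th=np.arctan2(H[0,1]-H[1,0],H[0,0]+H[1,1])
    R=np.array([[np.cos(th),-np.sin(th)],[np.sin(th),np.cos(th)]]); o=wc-R@bc
    return o,th,R,(b@R.T+o-w)
E
python3 - <<'E'
from h import *
np.set_printoptions(precision=4,suppress=True)
px=lambda x,y:(250+x/4.6125,170+y/4.615)
pts=[((692,245),(.0465,-.147,.025)),((120,130),(.0465,.153,.025)),((658,428),(-.0465,-.147,.025)),((83,312),(-.0465,.153,.025)),((298,148),(.057,.06,.0335))]
w=[toworld('top',px(*p),b[2]) for p,b in pts]
o,th,R,r=fitpose([b for _,b in pts],w); print(o,th,'\n',r)
for n,p,z in [('step',(357,205),.02),('step',(335,335),.02),('nose',(412,215),.029),('nose',(393,348),.029),('tail',(605,255),.029),('tail',(583,388),.029),('stop',(152,230),.026),('posttop',(224,118),.059),('drivertip',(490,552),.005),('driverend',(172,543),.02)]:
    x=toworld('top',px(*p),z); print(n,x, R.T@(x[:2]-o))
E
```

```text
[ 0.501  -0.1916] -0.2069191108642204 
 [[-0.0008 -0.0004]
 [-0.0011  0.0009]
 [ 0.0003 -0.0011]
 [ 0.0008  0.0011]
 [ 0.0009 -0.0006]]
step [ 0.5394 -0.1739  0.02  ] [0.034  0.0252]
step [ 0.473  -0.1619  0.02  ] [-0.0334  0.0233]
nose [ 0.5337 -0.2017  0.029 ] [ 0.0341 -0.0032]
nose [ 0.4666 -0.1911  0.029 ] [-0.0338 -0.0066]
tail [ 0.5124 -0.2994  0.029 ] [ 0.0334 -0.1032]
tail [ 0.4456 -0.2867  0.029 ] [-0.0346 -0.1045]
stop [ 0.5275 -0.0688  0.026 ] [0.0007 0.1256]
posttop [ 0.5817 -0.1078  0.059 ] [0.0618 0.0985]
drivertip [ 0.3608 -0.2405  0.005 ] [-0.1271 -0.0767]
driverend [ 0.3691 -0.078   0.02  ] [-0.1524  0.084 ]
```

View pics/top0.png

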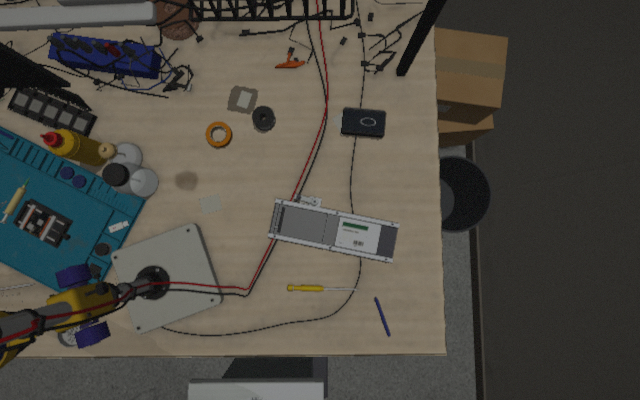

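Run:
```python
from h import *
np.set_printoptions(precision=3,suppress=True)
for n,uv,z in [('plate',(290,370),0),('plate right',(352,350),0),('knob',(280,300),.15)]: print(n,toworld('scene',uv,z))
s=arm.sense()
print(topix('scene',s['tool_pos']),topix('top',s['tool_pos']))
for uv in [(0,0),(639,0),(0,399),(639,399)]: print(toworld('top',uv,0))
```

```text
plate [0.404 0.134 0.   ]
plate right [0.348 0.054 0.   ]
knob [0.413 0.136 0.15 ]
[-1132.228  2599.702] [-149.627  373.244]
[1.099 0.66  0.   ]
[ 1.076 -0.971  0.   ]
[0.115 0.6   0.   ]
[ 0.105 -0.892  0.   ]
```

```bash
python3 - <<'E'
from h import *
np.set_printoptions(precision=3,suppress=True)
def ray(cam,uv):
    K,T,c=cal(cam); d=np.linalg.inv(K)@[uv[0],uv[1],1]; d=T[:3,:3]@[d[0],-d[1],-d[2]]; return T[:3,3],d/np.linalg.norm(d)
def tri(a,b):
    (p,d),(q,e)=ray('scene',a),ray('top',b)
    A=np.stack([d,-e],1); s=np.linalg.lstsq(A,q-p,rcond=None)[0]; x,y=p+s[0]*d,q+s[1]*e
    return (x+y)/2,np.linalg.norm(x-y)
P=toworld('top',(152,280),0.01); print('pole base',P, np.hypot(*P[:2]))
for z in [0,.1,.2,.3,.4,.5,.6,.7]: print(z,topix('top',[P[0],P[1],z]),topix('scene',[P[0],P[1],z]))
# points of scene along pole, closest z
for uv in [(195,90),(205,180),(215,240),(235,345),(20,60),(60,200),(20,380)]:
    o,d=ray('scene',uv); t=np.dot(P[:2]-o[:2],d[:2])/np.dot(d[:2],d[:2]); print(uv,'near',o+t*d)
print(toworld('scene',(265,377),0.01))
E
python3 - <<'E'
import sys; sys.path.insert(0,'.')
import os; os.chdir('.')
from h import *
save('wrist','wrist0')
a=cv2.imread('pics/scene0.png')[:,:400]; 
b=cv2.imread('pics/wrist0.png'); b=cv2.resize(b,(640,400))
t=cv2.imread('pics/top0.png')[200:400,0:250]
c=np.zeros((600,800,3),np.uint8); c[:400,:400]=a; c[:250,400:800]=cv2.resize(b,(400,250)); c[280:600,400:800]=cv2.resize(t,(400,320)); cv2.imwrite('pics/m1.png',c)
E
```

```text
pole base [0.388 0.244 0.01 ] 0.45878243061906426
0 [153.854 279.432] [246.089 442.08 ]
0.1 [133.24  285.748] [238.257 401.477]
0.2 [106.787 293.854] [228.218 349.432]
0.3 [ 71.604 304.634] [214.886 280.316]
0.4 [ 22.516 319.675] [196.324 184.084]
0.5 [-50.751 342.125] [168.701  40.882]
0.6 [-171.896  379.245] [ 123.244 -194.782]
0.7 [-410.629  452.396] [  34.444 -655.144]
(195, 90) near [0.382 0.237 0.469]
(205, 180) near [0.384 0.239 0.402]
(215, 240) near [0.385 0.24  0.345]
(235, 345) near [0.384 0.239 0.204]
(20, 60) near [0.414 0.313 0.503]
(60, 200) near [0.414 0.322 0.422]
(20, 380) near [0.398 0.387 0.336]
[0.422 0.167 0.01 ]
```

View pics/m1.png

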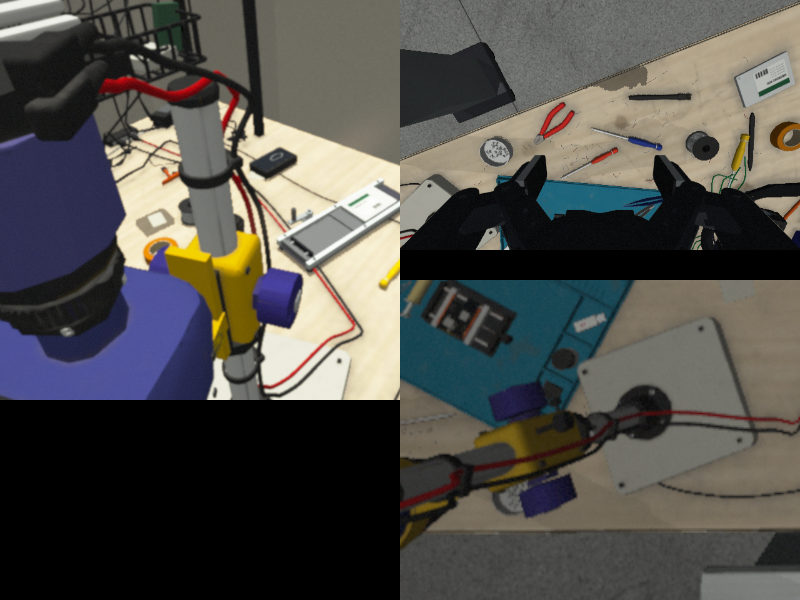

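Run:
```python
from h import *
np.set_printoptions(precision=3,suppress=True)
K,T,c=cal('wrist'); print(K,c['T_tool_cam'],'\n',T)
for p in [(.386,.241,0),(.386,.241,.2),(.386,.241,.3),(.501,-.19,.02)]: print(p,topix('wrist',p),(np.linalg.inv(T)@[*p,1])[:3])
for uv in [(0,399),(0,0),(639,0),(639,399),(40,340),(90,120)]: print(uv,toworld('wrist',uv,0))
```

```text
[[290.725   0.    319.529]
 [  0.    290.725 199.381]
 [  0.      0.      1.   ]] [[ 0.001  0.959  0.282  0.071]
 [ 1.    -0.    -0.001 -0.   ]
 [-0.001  0.282 -0.959 -0.142]
 [ 0.     0.     0.     1.   ]] 
 [[ 0.357 -0.896 -0.264  0.193]
 [ 0.934  0.343  0.1    0.702]
 [ 0.001 -0.282  0.959  0.373]
 [ 0.     0.     0.     1.   ]]
(0.386, 0.241, 0) [ 88.279 343.515] [-0.362 -0.226 -0.455]
(0.386, 0.241, 0.2) [-80.12  510.886] [-0.362 -0.282 -0.263]
(0.386, 0.241, 0.3) [-309.175  738.544] [-0.362 -0.31  -0.167]
(0.501, -0.19, 0.02) [-93.393 474.523] [-0.723 -0.482 -0.509]
(0, 399) [0.43  0.039 0.   ]
(0, 0) [-0.047  0.414  0.   ]
(639, 0) [0.207 1.078 0.   ]
(639, 399) [0.814 1.039 0.   ]
(40, 340) [0.353 0.175 0.   ]
(90, 120) [0.098 0.434 0.   ]
```

>>> servo_tool(motion=[{"ty": -0.01, "tz": 0.02, "ax": -0.14, "fingers": 1}, {"ty": -0.02, "tz": 0.03, "ax": -0.28, "fingers": 1}, {"ty": -0.03, "tz": 0.05, "ax": -0.42, "fingers": 1}, {"ty": -0.04, "tz": 0.07, "ax": -0.56, "fingers": 1}, {"ty": -0.05, "tz": 0.09, "ax": -0.7, "fingers": 1}, {"ty": -0.05, "tz": 0.11, "ax": -0.84, "fingers": 1}, {"ty": -0.05, "tz": 0.12, "ax": -0.95, "fingers": 1}, {"ty": -0.05, "tz": 0.12, "ax": -0.95, "fingers": 1}])

```text
invalid input at $.motion[0]: expected keys tx, ty, tz, ax, ay, az, fingers
```

Run:
```python
from h import *
np.set_printoptions(precision=3,suppress=True)
save('wrist','wrist1')
for z in [0,.1,.2,.3,.4,.48,.6]: print(z,topix('wrist',(.386,.241,z)))
K,T,c=cal('wrist'); print(T[:3,3]); s=arm.sense(); print(s['q'],s['tool_pos'],s['clock'])
```

```text
0 [ 88.275 343.496]
0.1 [ 26.56  404.826]
0.2 [-80.138 510.861]
0.3 [-309.212  738.508]
0.4 [-1154.234  1578.272]
0.48 [ 19823.915 -19269.324]
0.6 [1191.829 -753.191]
[0.193 0.702 0.373]
[-1.299  0.591  0.048  1.608 -0.033  0.943 -0.034] [0.259 0.677 0.231] 1.0
```

View pics/wrist1.png

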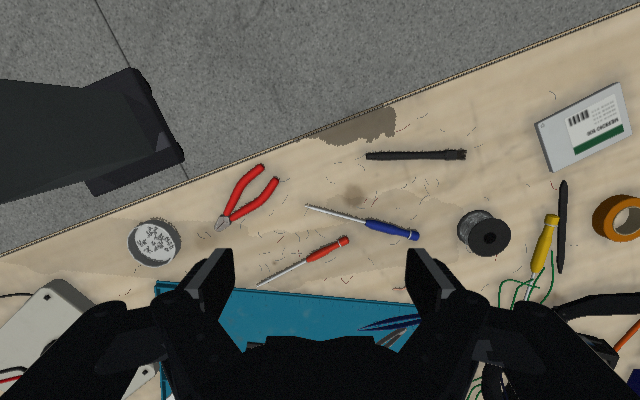

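>>> servo_tool(motion=[{"tx": 0, "ty": -0.01, "tz": 0.02, "ax": -0.14, "ay": 0, "az": 0, "fingers": 1}, {"tx": 0, "ty": -0.02, "tz": 0.03, "ax": -0.28, "ay": 0, "az": 0, "fingers": 1}, {"tx": 0, "ty": -0.03, "tz": 0.05, "ax": -0.42, "ay": 0, "az": 0, "fingers": 1}, {"tx": 0, "ty": -0.04, "tz": 0.07, "ax": -0.56, "ay": 0, "az": 0, "fingers": 1}, {"tx": 0, "ty": -0.05, "tz": 0.09, "ax": -0.7, "ay": 0, "az": 0, "fingers": 1}, {"tx": 0, "ty": -0.05, "tz": 0.11, "ax": -0.84, "ay": 0, "az": 0, "fingers": 1}, {"tx": 0, "ty": -0.05, "tz": 0.12, "ax": -0.95, "ay": 0, "az": 0, "fingers": 1}, {"tx": 0, "ty": -0.05, "tz": 0.12, "ax": -0.95, "ay": 0, "az": 0, "fingers": 1}])

```text
clock: 1.8
tool_pos: [0.2641, 0.6235, 0.3386]
orientation: [[-0.936, 0.351, -0.009], [0.215, 0.55, -0.807], [-0.278, -0.757, -0.59]]
force: [1.0, -0.1, -2.4]
gripper_width: -0.0003
finger_force: 0.0
```

Run:
```python
from h import *
np.set_printoptions(precision=3,suppress=True)
save('wrist','wrist2')
for z in [0,.1,.2,.3,.4,.48,.6]: print(z,topix('wrist',(.386,.241,z)))
K,T,c=cal('wrist'); print(T[:3,3]); s=arm.sense(); print(s['q'],s['tool_pos'],s['clock'])
```

```text
0 [358.524 189.736]
0.1 [326.379 209.652]
0.2 [288.836 232.912]
0.3 [244.413 260.434]
0.4 [191.026 293.511]
0.48 [139.879 325.199]
0.6 [ 43.765 384.747]
[0.198 0.754 0.403]
[-1.585  0.948  0.613  1.088 -0.018  2.057  0.228] [0.264 0.624 0.34 ] 1.85
```

View pics/wrist2.png

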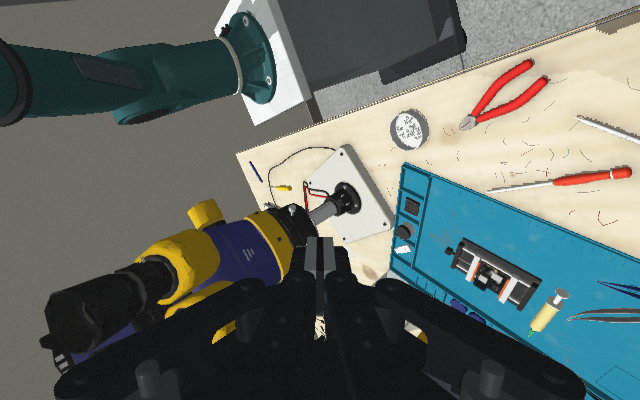

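```bash
cat >> h.py <<'E'
def ray(cam,uv):
    K,T,c=cal(cam); d=np.linalg.inv(K)@[uv[0],uv[1],1]; d=T[:3,:3]@[d[0],-d[1],-d[2]]; return T[:3,3],d/np.linalg.norm(d)
def tri(a,b,ca='scene',cb='wrist'):
    (p,d),(q,e)=ray(ca,a),ray(cb,b)
    s=np.linalg.lstsq(np.stack([d,-e],1),q-p,rcond=None)[0]; x,y=p+s[0]*d,q+s[1]*e
    return (x+y)/2,np.linalg.norm(x-y)
E
python3 - <<'E'
from h import *
np.set_printoptions(precision=3,suppress=True)
for n,a,b in [('cam',(50,60),(80,310)),('ring',(65,280),(140,285)),('bluebox',(100,360),(245,255)),('ring2',(65,280),(290,230)),('knob',(280,300),(205,210)),('poletop',(195,90),(290,225))]: print(n,*tri(a,b))
# candidates along wrist rays
for n,b in [('yellowknob',(205,205)),('blacktop',(50,315)),('yellow',(165,250)),('blue',(245,255))]:
    o,d=ray('wrist',b)
    for y in [.5,.45,.4,.35,.3,.25]: print(n,o+d*(y-o[1])/d[1], topix('scene',o+d*(y-o[1])/d[1]))
for p in [(0,0,0),(0,0,.3),(0,0,.5)]: print(p,topix('wrist',p))
E
```

```text
cam [0.306 0.338 0.519] 0.03398302750273636
ring [0.308 0.362 0.449] 0.02123502979724416
bluebox [0.355 0.35  0.328] 0.03593328195669533
ring2 [0.393 0.337 0.291] 0.14438105577887328
knob [0.289 0.253 0.331] 0.041422532158818394
poletop [0.395 0.238 0.325] 0.25992280914894433
yellowknob [0.231 0.5   0.36 ] [-165.709 1134.618]
yellowknob [0.238 0.45  0.352] [ 55.212 787.495]
yellowknob [0.244 0.4   0.343] [173.798 601.167]
yellowknob [0.251 0.35  0.335] [247.782 484.92 ]
yellowknob [0.257 0.3   0.326] [298.345 405.473]
yellowknob [0.264 0.25  0.318] [335.088 347.74 ]
blacktop [0.252 0.5   0.478] [-1285.599  1552.296]
blacktop [0.263 0.45  0.492] [-395.033  637.309]
blacktop [0.274 0.4   0.507] [-70.647 304.028]
blacktop [0.284 0.35  0.522] [ 97.254 131.523]
blacktop [0.295 0.3   0.536] [199.898  26.065]
blacktop [0.305 0.25  0.551] [269.139 -45.076]
yellow [0.249 0.5   0.402] [-352.975 1117.906]
yellow [0.259 0.45  0.402] [-56.567 712.22 ]
yellow [0.269 0.4   0.401] [ 94.162 505.921]
yellow [0.279 0.35  0.401] [185.424 381.014]
yellow [0.289 0.3   0.401] [246.612 297.267]
yellow [0.299 0.25  0.401] [290.49  237.213]
blue [0.287 0.5   0.349] [-201.899  859.071]
blue [0.305 0.45  0.339] [-25.002 623.612]
blue [0.322 0.4   0.328] [ 76.402 488.637]
blue [0.34  0.35  0.318] [142.141 401.135]
blue [0.357 0.3   0.307] [188.217 339.806]
blue [0.375 0.25  0.297] [222.304 294.434]
(0, 0, 0) [251.528  58.921]
(0, 0, 0.3) [131.061  88.074]
(0, 0, 0.5) [ 14.246 116.343]
```

>>> servo_tool(motion=[{"tx": 0, "ty": 0.0, "tz": 0.04, "ax": 0.05, "ay": 0, "az": 0, "fingers": 1}, {"tx": -0.01, "ty": 0.0, "tz": 0.085, "ax": 0.18, "ay": 0, "az": 0, "fingers": 1}, {"tx": -0.015, "ty": 0, "tz": 0.13, "ax": 0.32, "ay": 0, "az": 0, "fingers": 1}, {"tx": -0.02, "ty": -0.01, "tz": 0.175, "ax": 0.46, "ay": 0, "az": 0, "fingers": 1}, {"tx": -0.03, "ty": -0.02, "tz": 0.22, "ax": 0.6, "ay": 0, "az": 0, "fingers": 1}, {"tx": -0.04, "ty": -0.03, "tz": 0.265, "ax": 0.74, "ay": 0, "az": 0, "fingers": 1}, {"tx": -0.05, "ty": -0.05, "tz": 0.31, "ax": 0.88, "ay": 0, "az": 0, "fingers": 1}, {"tx": -0.06, "ty": -0.06, "tz": 0.355, "ax": 0.95, "ay": 0, "az": 0, "fingers": 1}, {"tx": -0.06, "ty": -0.07, "tz": 0.4, "ax": 0.95, "ay": 0, "az": 0, "fingers": 1}, {"tx": -0.06, "ty": -0.07, "tz": 0.4, "ax": 0.95, "ay": 0, "az": 0, "fingers": 1}])

```text
clock: 2.85
tool_pos: [0.2055, 0.5506, 0.7504]
orientation: [[-0.934, 0.357, -0.004], [0.356, 0.934, 0.029], [0.014, 0.025, -1.0]]
force: [-0.1, 0.2, -0.8]
gripper_width: 0.0003
finger_force: 0.0
```

Run:
```python
from h import *
np.set_printoptions(precision=3,suppress=True)
save('scene','scene2');save('wrist','wrist3')
s=arm.sense(); print(s['q'],s['tool_pos'],s['clock'])
a=cv2.imread('pics/scene2.png');b=cv2.imread('pics/wrist3.png')
c=np.zeros((600,800,3),np.uint8);c[:300,:480]=cv2.resize(a,(480,300));c[300:,320:]=cv2.resize(b,(480,300));cv2.imwrite('pics/m3.png',c)
```

```text
[-1.788  0.276  0.784  1.031 -0.22   1.893  0.11 ] [0.204 0.553 0.743] 2.95
```

View pics/m3.png

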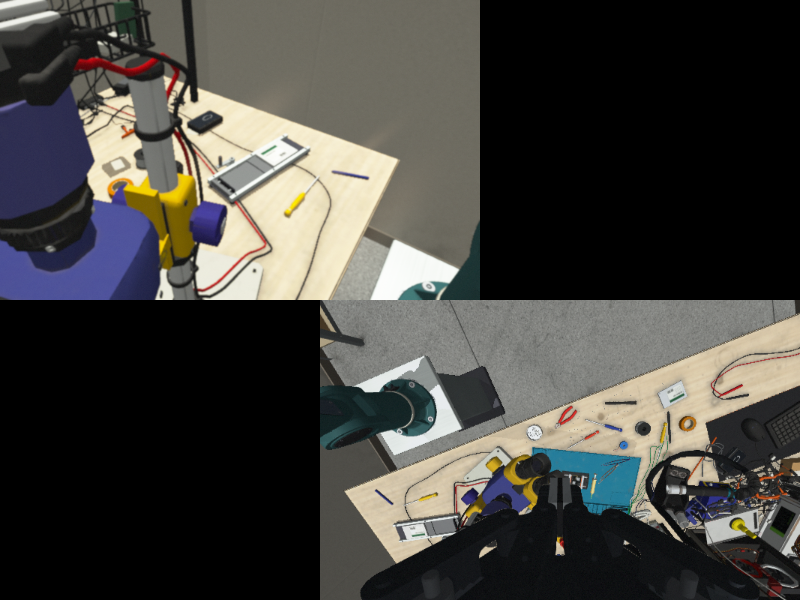

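>>> servo_tool(motion=[{"tx": 0.035, "ty": -0.02, "tz": 0.005, "ax": 0, "ay": 0, "az": -0.12, "fingers": 1}, {"tx": 0.075, "ty": -0.045, "tz": 0.01, "ax": 0, "ay": 0, "az": -0.26, "fingers": 1}, {"tx": 0.115, "ty": -0.075, "tz": 0.01, "ax": 0, "ay": 0, "az": -0.4, "fingers": 1}, {"tx": 0.15, "ty": -0.105, "tz": 0.01, "ax": 0, "ay": 0, "az": -0.54, "fingers": 1}, {"tx": 0.18, "ty": -0.14, "tz": 0.01, "ax": 0, "ay": 0, "az": -0.68, "fingers": 1}, {"tx": 0.21, "ty": -0.18, "tz": 0.01, "ax": 0, "ay": 0, "az": -0.82, "fingers": 1}, {"tx": 0.235, "ty": -0.22, "tz": 0.01, "ax": 0, "ay": 0, "az": -0.96, "fingers": 1}, {"tx": 0.255, "ty": -0.263, "tz": 0.01, "ax": 0, "ay": 0, "az": -1.1, "fingers": 1}, {"tx": 0.27, "ty": -0.31, "tz": 0.01, "ax": 0, "ay": 0, "az": -1.24, "fingers": 1}, {"tx": 0.28, "ty": -0.355, "tz": 0.01, "ax": 0, "ay": 0, "az": -1.36, "fingers": 1}])

```text
clock: 3.95
tool_pos: [0.4843, 0.1973, 0.749]
orientation: [[0.158, 0.987, 0.009], [0.987, -0.158, 0.007], [0.009, 0.007, -1.0]]
force: [0.6, -0.1, -0.7]
gripper_width: -0.0004
finger_force: 0.0
```

>>> servo_tool(motion=[{"tx": 0.0, "ty": -0.05, "tz": 0, "ax": 0, "ay": 0, "az": -0.05, "fingers": 1}, {"tx": 0.0, "ty": -0.1, "tz": 0, "ax": 0, "ay": 0, "az": -0.05, "fingers": 1}, {"tx": 0.0, "ty": -0.145, "tz": -0.02, "ax": 0, "ay": 0, "az": -0.05, "fingers": 1}, {"tx": 0.0, "ty": -0.185, "tz": -0.05, "ax": 0, "ay": 0, "az": -0.05, "fingers": 1}, {"tx": 0.0, "ty": -0.22, "tz": -0.085, "ax": 0, "ay": 0, "az": -0.05, "fingers": 1}, {"tx": 0.0, "ty": -0.255, "tz": -0.12, "ax": 0, "ay": 0, "az": -0.05, "fingers": 1}, {"tx": 0.0, "ty": -0.29, "tz": -0.155, "ax": 0, "ay": 0, "az": -0.05, "fingers": 1}, {"tx": 0.0, "ty": -0.325, "tz": -0.19, "ax": 0, "ay": 0, "az": -0.05, "fingers": 1}, {"tx": 0.0, "ty": -0.355, "tz": -0.23, "ax": 0, "ay": 0, "az": -0.05, "fingers": 1}, {"tx": 0.0, "ty": -0.375, "tz": -0.275, "ax": 0, "ay": 0, "az": -0.05, "fingers": 1}])

```text
clock: 4.95
tool_pos: [0.4831, -0.1779, 0.4735]
orientation: [[0.203, 0.979, 0.011], [0.979, -0.203, 0.009], [0.011, 0.009, -1.0]]
force: [0.8, 0.6, 1.0]
gripper_width: 0.0
finger_force: 0.0
```

>>> servo_tool(motion=[{"tx": 0.0, "ty": -0.01, "tz": -0.045, "ax": 0, "ay": 0, "az": 0, "fingers": 1}, {"tx": 0.0, "ty": -0.02, "tz": -0.09, "ax": 0, "ay": 0, "az": 0, "fingers": 1}, {"tx": 0.0, "ty": -0.025, "tz": -0.135, "ax": 0, "ay": 0, "az": 0, "fingers": 1}, {"tx": 0.0, "ty": -0.025, "tz": -0.18, "ax": 0, "ay": 0, "az": 0, "fingers": 1}, {"tx": 0.0, "ty": -0.025, "tz": -0.22, "ax": 0, "ay": 0, "az": 0, "fingers": 1}, {"tx": 0.0, "ty": -0.025, "tz": -0.22, "ax": 0, "ay": 0, "az": 0, "fingers": 1}])

```text
clock: 5.55
tool_pos: [0.4791, -0.1979, 0.2502]
orientation: [[0.202, 0.979, -0.002], [0.979, -0.202, 0.014], [0.014, -0.005, -1.0]]
force: [-0.8, 0.7, -0.1]
gripper_width: 0.0002
finger_force: 0.0
```

Run:
```python
from h import *
np.set_printoptions(precision=3,suppress=True)
s=arm.sense(); print(s['q'],s['tool_pos'],s['orientation'],s['clock'])
save('wrist','wrist4')
for t in ['drive','clip_post','clip_pivot','clip']: print(t,[(np.round(d['box'],1).tolist(),round(d['confidence'],2)) for d in arm.spot_in('wrist',t)][:2])
```

```text
[-0.409  0.474  1.     2.074 -0.536  0.882  0.699] [ 0.479 -0.198  0.25 ] [[ 0.202  0.979 -0.002]
 [ 0.979 -0.202  0.014]
 [ 0.014 -0.005 -1.   ]] 5.55
drive [([307.8, 172.7, 365.4, 242.8], 0.58)]
clip_post [([379.5, 71.9, 402.7, 126.4], 0.86), ([295.4, 29.7, 402.0, 268.2], 0.56)]
clip_pivot [([296.9, 28.7, 401.0, 268.5], 0.91)]
clip [([382.0, 70.8, 400.5, 122.5], 0.56)]
```

View pics/wrist4.png

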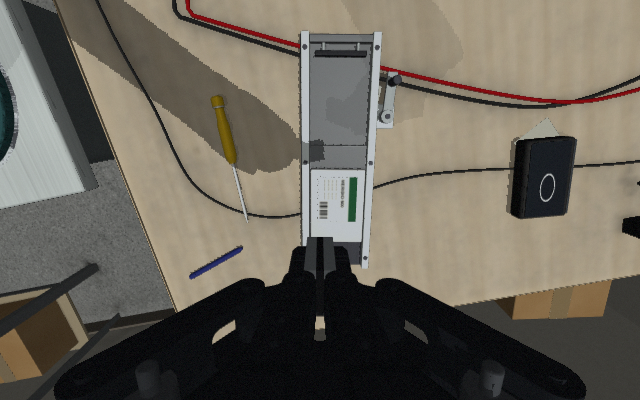

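Run:
```python
from h import *
np.set_printoptions(precision=4,suppress=True)
pts=[((302,31.5),(-.0465,.153,.025)),((381.5,31.5),(.0465,.153,.025)),((368,268),(.0465,-.147,.025)),((387,118),(.057,.06,.0335))]
w=[toworld('wrist',p,b[2]) for p,b in pts]
o,th,R,r=fitpose([b for _,b in pts],w); print(o,th,'\n',r)
o0,th0=np.array([.501,-.1916]),-.2069
o2,t2=(o+o0)/2,(th+th0)/2; R2=np.array([[np.cos(t2),-np.sin(t2)],[np.sin(t2),np.cos(t2)]]); print('mean',o2,t2)
for n,p,z in [('step',(338,145),.02),('nose',(337,169),.029),('tail',(337,241),.029),('stop',(340,57),.026),('posttop',(396,80),.059)]:
    x=toworld('wrist',p,z); print(n,x,R.T@(x[:2]-o),R2.T@(x[:2]-o2))
for y in [-.125,-.13,-.104]: print(y,o2+R2@[0,y])
```

```text
[ 0.5155 -0.1973] -0.2112723107160176 
 [[-0.0005 -0.0011]
 [ 0.0002 -0.0025]
 [ 0.0002  0.0026]
 [ 0.      0.001 ]]
mean [ 0.5082 -0.1945] -0.20908615535800879
step [ 0.5199 -0.173   0.02  ] [-0.0008  0.0247] [0.0069 0.0234]
nose [ 0.5125 -0.2019  0.029 ] [-0.002  -0.0051] [ 0.0057 -0.0064]
tail [ 0.4939 -0.3009  0.029 ] [ 0.0006 -0.1058] [ 0.0081 -0.1071]
stop [ 0.5406 -0.0722  0.026 ] [-0.0017  0.1277] [0.0063 0.1264]
posttop [ 0.5931 -0.1125  0.059 ] [0.0581 0.0993] [0.066  0.0978]
-0.125 [ 0.4823 -0.3167]
-0.13 [ 0.4813 -0.3216]
-0.104 [ 0.4866 -0.2962]
```

Run:
```python
from h import *
np.set_printoptions(precision=4,suppress=True)
s=arm.sense(); print(s['tool_pos'],s['orientation'],s['joint_vel'],s['clock'])
a=cv2.imread('pics/wrist4.png')
b=save('wrist','wrist5')[:,:,::-1]
print(cv2.phaseCorrelate(cv2.cvtColor(a,6)[:240].astype(np.float32),cv2.cvtColor(np.ascontiguousarray(b),6)[:240].astype(np.float32)))
s=arm.sense(); print(s['tool_pos'])
im=cv2.imread('pics/scene0.png')[165:285,265:425]; 
c=np.zeros((600,800,3),np.uint8); c[:]=cv2.resize(im,(800,600),interpolation=cv2.INTER_CUBIC); cv2.imwrite('pics/s0c.png',c)
for n,p in [('A',(.0465,.153,.025)),('B',(.0465,-.147,.025)),('C',(-.0465,-.147,.025)),('D',(-.0465,.153,.025)),('piv',(.057,.06,.0335))]:
  o=[]
  for oo,th in [((.501,-.1916),-.2069),((.5155,-.1973),-.2113)]:
    R=np.array([[np.cos(th),-np.sin(th)],[np.sin(th),np.cos(th)]]); q=np.array(oo)+R@p[:2]; u=topix('scene',[*q,p[2]]); o.append((u-[265,165])*5)
  print(n,*o)
```

```text
[ 0.4852 -0.2021  0.2583] [[ 0.2006  0.9795  0.0158]
 [ 0.9796 -0.2008  0.0082]
 [ 0.0112  0.0139 -0.9998]] [-0.005  -0.0071  0.0047  0.0003 -0.0048 -0.0036  0.007 ] 5.8
((-8.927406181522429, -3.765347913003282), 0.44188230057557426)
[ 0.4853 -0.202   0.2583]
A [ 61.4477 368.5375] [ 40.6101 343.9089]
B [582.6114  62.8639] [561.7381  46.867 ]
C [750.766  155.0499] [726.2962 137.5212]
D [228.9318 502.1957] [203.4318 474.5342]
piv [226.3476 232.4768] [205.4678 211.3979]
```

View pics/s0c.png

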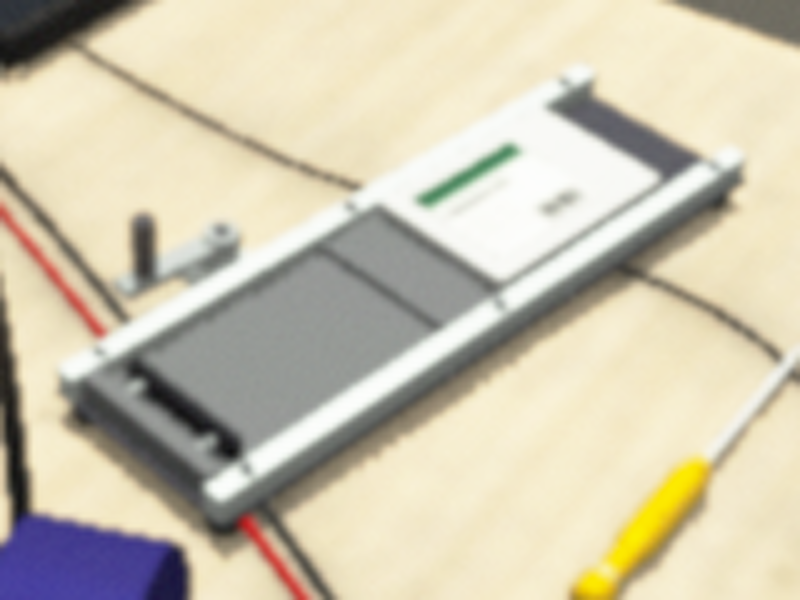

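Run:
```python
from h import *
np.set_printoptions(precision=4,suppress=True)
d=np.array([-8.9,-3.8])
K,T,c=cal('wrist')
pts=[((302,31.5),(-.0465,.153,.025)),((381.5,31.5),(.0465,.153,.025)),((368,268),(.0465,-.147,.025)),((387,118),(.057,.06,.0335))]
w=[toworld('wrist',p+d,b[2]) for p,b in pts]
o,th,R,r=fitpose([b for _,b in pts],w); print('shifted',o,th,'\n',r)
ps=[((60,372),(.0465,.153,.025)),((592,68),(.0465,-.147,.025)),((742,155),(-.0465,-.147,.025)),((213,497),(-.0465,.153,.025)),((220,230),(.057,.06,.0335))]
w=[toworld('scene',(265+p[0]/5,165+p[1]/5),b[2]) for p,b in ps]
oS,tS,RS,r=fitpose([b for _,b in ps],w); print('scene',oS,tS,'\n',r)
for n,p,z in [('step',(338,145),.02),('nose',(337,169),.029),('tail',(337,241),.029),('stop',(340,57),.026),('posttop',(396,80),.059)]:
    x=toworld('wrist',p+d,z); print(n,x,R.T@(x[:2]-o))
```

```text
shifted [ 0.5051 -0.1901] -0.21838665448609806 
 [[-0.0005  0.0002]
 [ 0.0003 -0.002 ]
 [ 0.0002  0.0009]
 [-0.      0.001 ]]
scene [ 0.502  -0.1901] -0.22076169142437904 
 [[ 0.0037 -0.0014]
 [ 0.0042  0.0002]
 [-0.0039  0.0004]
 [-0.0028  0.0004]
 [-0.0013  0.0003]]
step [ 0.5096 -0.1657  0.02  ] [-0.0009  0.0248]
nose [ 0.5022 -0.1945  0.029 ] [-0.0019 -0.0049]
tail [ 0.483  -0.2926  0.029 ] [ 0.0006 -0.1049]
stop [ 0.5312 -0.0659  0.026 ] [-0.0015  0.1269]
posttop [ 0.5841 -0.1065  0.059 ] [0.059  0.0988]
```

>>> servo_tool(motion=[{"tx": -0.003, "ty": -0.035, "tz": -0.02, "ax": -0.008, "ay": 0.016, "az": -0.01, "fingers": 1}, {"tx": -0.007, "ty": -0.075, "tz": -0.045, "ax": -0.008, "ay": 0.016, "az": -0.01, "fingers": 1}, {"tx": -0.01, "ty": -0.106, "tz": -0.08, "ax": -0.008, "ay": 0.016, "az": -0.01, "fingers": 1}, {"tx": -0.01, "ty": -0.116, "tz": -0.12, "ax": -0.008, "ay": 0.016, "az": -0.01, "fingers": 1}, {"tx": -0.01, "ty": -0.116, "tz": -0.155, "ax": -0.008, "ay": 0.016, "az": -0.01, "fingers": 1}, {"tx": -0.01, "ty": -0.116, "tz": -0.18, "ax": -0.008, "ay": 0.016, "az": -0.01, "fingers": 1}, {"tx": -0.01, "ty": -0.116, "tz": -0.195, "ax": -0.008, "ay": 0.016, "az": -0.01, "fingers": 1}, {"tx": -0.01, "ty": -0.116, "tz": -0.2, "ax": -0.008, "ay": 0.016, "az": -0.01, "fingers": 1}, {"tx": -0.01, "ty": -0.116, "tz": -0.2, "ax": -0.008, "ay": 0.016, "az": -0.01, "fingers": 1}, {"tx": -0.01, "ty": -0.116, "tz": -0.2, "ax": -0.008, "ay": 0.016, "az": -0.01, "fingers": 1}])

```text
clock: 6.85
tool_pos: [0.475, -0.318, 0.0578]
orientation: [[0.21, 0.978, -0.001], [0.978, -0.21, -0.0], [-0.0, -0.001, -1.0]]
force: [0.6, -0.3, 0.0]
gripper_width: -0.0004
finger_force: 0.0
```

```bash
cat >> h.py <<'E'
def bay(p):
    th=-.213; R=np.array([[np.cos(th),-np.sin(th)],[np.sin(th),np.cos(th)]]); return R.T@(np.array(p)[:2]-[.503,-.1908])
E
python3 - <<'E'
from h import *
np.set_printoptions(precision=4,suppress=True)
s=arm.sense(); print(s['tool_pos'],bay(s['tool_pos']),s['orientation'],s['force'],s['clock'])
E
```

```text
[ 0.475  -0.318   0.0578] [-0.0005 -0.1303] [[ 0.2104  0.9776 -0.0013]
 [ 0.9776 -0.2104 -0.0002]
 [-0.0004 -0.0013 -1.    ]] [ 0.6401 -0.3121  0.0261] 6.85
```

>>> servo_tool(motion=[{"tx": 0, "ty": 0, "tz": -0.012, "ax": 0, "ay": 0, "az": 0, "fingers": 1}, {"tx": 0, "ty": 0, "tz": -0.025, "ax": 0, "ay": 0, "az": 0, "fingers": 1}, {"tx": 0, "ty": 0, "tz": -0.033, "ax": 0, "ay": 0, "az": 0, "fingers": 1}, {"tx": 0, "ty": 0, "tz": -0.0345, "ax": 0, "ay": 0, "az": 0, "fingers": 1}, {"tx": 0, "ty": 0, "tz": -0.0345, "ax": 0, "ay": 0, "az": 0, "fingers": 1}])

```text
clock: 7.35
tool_pos: [0.4736, -0.3173, 0.0213]
orientation: [[0.211, 0.977, -0.004], [0.977, -0.211, 0.002], [0.001, -0.005, -1.0]]
force: [-0.3, -0.4, 0.9]
gripper_width: -0.0002
finger_force: 0.0
```

>>> servo_tool(motion=[{"tx": 0.0008, "ty": 0.0039, "tz": 0.001, "ax": 0, "ay": 0, "az": 0, "fingers": 1}, {"tx": 0.0017, "ty": 0.0078, "tz": 0.001, "ax": 0, "ay": 0, "az": 0, "fingers": 1}, {"tx": 0.0025, "ty": 0.0117, "tz": 0.001, "ax": 0, "ay": 0, "az": 0, "fingers": 1}, {"tx": 0.0034, "ty": 0.0156, "tz": 0.001, "ax": 0, "ay": 0, "az": 0, "fingers": 1}, {"tx": 0.0042, "ty": 0.0195, "tz": 0.001, "ax": 0, "ay": 0, "az": 0, "fingers": 1}, {"tx": 0.0053, "ty": 0.0244, "tz": 0.001, "ax": 0, "ay": 0, "az": 0, "fingers": 1}, {"tx": 0.0063, "ty": 0.0293, "tz": 0.001, "ax": 0, "ay": 0, "az": 0, "fingers": 1}, {"tx": 0.0074, "ty": 0.0342, "tz": 0.001, "ax": 0, "ay": 0, "az": 0, "fingers": 1}, {"tx": 0.0085, "ty": 0.0391, "tz": 0.001, "ax": 0, "ay": 0, "az": 0, "fingers": 1}, {"tx": 0.0085, "ty": 0.0391, "tz": 0.001, "ax": 0, "ay": 0, "az": 0, "fingers": 1}])

```text
clock: 8.35
tool_pos: [0.4827, -0.2769, 0.0227]
orientation: [[0.21, 0.978, -0.004], [0.978, -0.21, 0.003], [0.002, -0.004, -1.0]]
force: [0.3, -0.1, -0.9]
gripper_width: -0.0001
finger_force: 0.0
```

Run:
```python
from h import *
np.set_printoptions(precision=4,suppress=True)
s=arm.sense(); print(s['tool_pos'],bay(s['tool_pos']),s['force'],s['clock'])
save('top','top5'); print([(np.round(d['box'],1).tolist(),round(d['confidence'],2)) for d in arm.spot_in('top','drive')][:2])
save('scene','scene5'); print([(np.round(d['box'],1).tolist(),round(d['confidence'],2)) for d in arm.spot_in('scene','drive')][:2])
a=cv2.imread('pics/top5.png')[170:300,250:410]; b=cv2.imread('pics/scene5.png')[165:285,265:425]
c=np.zeros((600,800,3),np.uint8);c[:325,:400]=cv2.resize(a,(400,325),interpolation=cv2.INTER_CUBIC);c[300:,400:]=cv2.resize(b,(400,300),interpolation=cv2.INTER_CUBIC);cv2.imwrite('pics/m5.png',c)
```

```text
[ 0.4827 -0.2769  0.0227] [-0.0016 -0.0885] [ 0.298  -0.0647 -0.872 ] 8.35
[([327.5, 212.9, 369.0, 239.6], 0.85)]
[([328.2, 189.8, 390.7, 228.7], 0.65)]
```

```bash
cat >> h.py <<'E'
def green(cam,name,z=.029):
    im=cv2.imread(f'pics/{name}.png').astype(int); m=(im[...,1]-np.maximum(im[...,0],im[...,2])>20).astype(np.uint8)
    if cam=='top': m[:205]=0;m[270:]=0;m[:,:260]=0;m[:,410:]=0
    else: m[:160]=0;m[280:]=0;m[:,:270]=0;m[:,:425]=m[:,:425];m[:,425:]=0
    n,l,st,ce=cv2.connectedComponentsWithStats(m); i=1+np.argmax(st[1:,4]); return ce[i],st[i,4],bay(toworld(cam,ce[i],z))
E
python3 - <<'E'
from h import *
for a in [('top','top0'),('top','top5'),('scene','scene0'),('scene','scene5')]: print(a,*green(*a))
E
```

```text
('top', 'top0') [355.66666667 225.83333333] 6 [ 0.01880533 -0.04595615]
('top', 'top5') [343.26315789 223.22807018] 57 [ 0.01891803 -0.01628433]
('scene', 'scene0') [358.25 199.75] 76 [ 0.02110787 -0.04477232]
('scene', 'scene5') [349.50617284 205.12345679] 81 [ 0.02069984 -0.01816129]
```

>>> servo_tool(motion=[{"tx": 0.002, "ty": 0.0059, "tz": 0, "ax": 0, "ay": 0, "az": 0, "fingers": 1}, {"tx": 0.004, "ty": 0.0122, "tz": 0, "ax": 0, "ay": 0, "az": 0, "fingers": 1}, {"tx": 0.0055, "ty": 0.019, "tz": 0, "ax": 0, "ay": 0, "az": 0, "fingers": 1}, {"tx": 0.007, "ty": 0.0259, "tz": 0, "ax": 0, "ay": 0, "az": 0, "fingers": 1}, {"tx": 0.0084, "ty": 0.0327, "tz": 0, "ax": 0, "ay": 0, "az": 0, "fingers": 1}, {"tx": 0.01, "ty": 0.0396, "tz": 0, "ax": 0, "ay": 0, "az": 0, "fingers": 1}, {"tx": 0.0115, "ty": 0.0464, "tz": 0, "ax": 0, "ay": 0, "az": 0, "fingers": 1}, {"tx": 0.0127, "ty": 0.0523, "tz": 0, "ax": 0, "ay": 0, "az": 0, "fingers": 1}, {"tx": 0.0142, "ty": 0.0586, "tz": 0, "ax": 0, "ay": 0, "az": 0, "fingers": 1}, {"tx": 0.0142, "ty": 0.0586, "tz": 0, "ax": 0, "ay": 0, "az": 0, "fingers": 1}])

```text
clock: 9.55
tool_pos: [0.4969, -0.218, 0.0227]
orientation: [[0.209, 0.978, -0.004], [0.978, -0.209, 0.003], [0.002, -0.005, -1.0]]
force: [0.6, 0.5, -0.1]
gripper_width: 0.0
finger_force: 0.0
```

Run:
```python
from h import *
np.set_printoptions(precision=4,suppress=True)
s=arm.sense(); print(s['tool_pos'],bay(s['tool_pos']),s['force'],s['clock'])
save('scene','scene6'); print(green('scene','scene6'))
```

```text
[ 0.4969 -0.218   0.0227] [-0.0002 -0.0279] [ 0.5716  0.5403 -0.1429] 9.55
(array([327.2551, 218.3673]), np.int32(98), array([0.0207, 0.0449]))
```

>>> servo_tool(motion=[{"tx": 0.0008, "ty": 0.0039, "tz": 0, "ax": 0, "ay": 0, "az": 0, "fingers": 1}, {"tx": 0.0017, "ty": 0.0078, "tz": 0, "ax": 0, "ay": 0, "az": 0, "fingers": 1}, {"tx": 0.0027, "ty": 0.0127, "tz": 0, "ax": 0, "ay": 0, "az": 0, "fingers": 1}, {"tx": 0.0038, "ty": 0.0176, "tz": 0, "ax": 0, "ay": 0, "az": 0, "fingers": 1}, {"tx": 0.0049, "ty": 0.0225, "tz": 0, "ax": 0, "ay": 0, "az": 0, "fingers": 1}, {"tx": 0.0059, "ty": 0.0274, "tz": 0, "ax": 0, "ay": 0, "az": 0, "fingers": 1}, {"tx": 0.0068, "ty": 0.0313, "tz": 0, "ax": 0, "ay": 0, "az": 0, "fingers": 1}, {"tx": 0.0074, "ty": 0.0342, "tz": 0, "ax": 0, "ay": 0, "az": 0, "fingers": 1}, {"tx": 0.0074, "ty": 0.0342, "tz": 0, "ax": 0, "ay": 0, "az": 0, "fingers": 1}])

```text
clock: 10.5
tool_pos: [0.5042, -0.1848, 0.0229]
orientation: [[0.21, 0.978, -0.004], [0.978, -0.21, 0.002], [0.001, -0.004, -1.0]]
force: [0.9, -0.7, 0.8]
gripper_width: 0.0
finger_force: 0.0
```

Run:
```python
from h import *
np.set_printoptions(precision=4,suppress=True)
s=arm.sense(); print(s['tool_pos'],bay(s['tool_pos']),s['force'],s['clock'])
save('scene','scene7'); print(green('scene','scene7'))
```

```text
[ 0.5042 -0.1848  0.0229] [-0.0001  0.0061] [ 0.9243 -0.6575  0.7794] 10.5
(array([314.7778, 226.1414]), np.int32(99), array([0.0199, 0.0789]))
```

>>> servo_tool(motion=[{"tx": 0.0002, "ty": 0.001, "tz": 0, "ax": 0, "ay": 0, "az": 0, "fingers": 1}, {"tx": 0.0004, "ty": 0.002, "tz": 0, "ax": 0, "ay": 0, "az": 0, "fingers": 1}, {"tx": 0.0006, "ty": 0.003, "tz": 0, "ax": 0, "ay": 0, "az": 0, "fingers": 1}, {"tx": 0.0008, "ty": 0.004, "tz": 0, "ax": 0, "ay": 0, "az": 0, "fingers": 1}, {"tx": 0.001, "ty": 0.005, "tz": 0, "ax": 0, "ay": 0, "az": 0, "fingers": 1}, {"tx": 0.0012, "ty": 0.006, "tz": 0, "ax": 0, "ay": 0, "az": 0, "fingers": 1}, {"tx": 0.0014, "ty": 0.007, "tz": 0, "ax": 0, "ay": 0, "az": 0, "fingers": 1}, {"tx": 0.0014, "ty": 0.007, "tz": 0, "ax": 0, "ay": 0, "az": 0, "fingers": 1}, {"tx": 0.0014, "ty": 0.007, "tz": 0, "ax": 0, "ay": 0, "az": 0, "fingers": 1}])

```text
clock: 11.45
tool_pos: [0.5055, -0.1783, 0.0229]
orientation: [[0.211, 0.978, -0.004], [0.978, -0.211, 0.002], [0.001, -0.004, -1.0]]
force: [-0.6, -0.3, -0.7]
gripper_width: 0.0001
finger_force: 0.0
```

```bash
cat >> h.py <<'E'
def status(name):
    np.set_printoptions(precision=4,suppress=True)
    s=arm.sense(); print(s['tool_pos'],bay(s['tool_pos']),s['force'],s['clock'])
    save('scene',name)
    for z in (.029,.025): print(green('scene',name,z)[::2])
E
python3 -c "
from h import *
status('scene8')"
```

```text
[ 0.5055 -0.1783  0.0229] [-0.0002  0.0127] [-0.583  -0.2504 -0.7396] 11.45
(array([312.4356, 227.5941]), array([0.0198, 0.0851]))
(array([312.4356, 227.5941]), array([0.0232, 0.082 ]))
```

>>> servo_tool(motion=[{"tx": 0.0001, "ty": 0.0005, "tz": 0, "ax": 0, "ay": 0, "az": 0, "fingers": 1}, {"tx": 0.0002, "ty": 0.001, "tz": 0, "ax": 0, "ay": 0, "az": 0, "fingers": 1}, {"tx": 0.0003, "ty": 0.0015, "tz": 0, "ax": 0, "ay": 0, "az": 0, "fingers": 1}, {"tx": 0.0004, "ty": 0.002, "tz": 0, "ax": 0, "ay": 0, "az": 0, "fingers": 1}, {"tx": 0.0004, "ty": 0.002, "tz": 0, "ax": 0, "ay": 0, "az": 0, "fingers": 1}, {"tx": 0.0004, "ty": 0.002, "tz": 0, "ax": 0, "ay": 0, "az": 0, "fingers": 1}])

```text
clock: 12.1
tool_pos: [0.5059, -0.1763, 0.0229]
orientation: [[0.211, 0.978, -0.004], [0.978, -0.211, 0.002], [0.001, -0.004, -1.0]]
force: [0.2, -0.1, -0.7]
gripper_width: -0.0002
finger_force: 0.0
```

```bash
python3 -c "
from h import *
status('scene9')"
```

```text
[ 0.5059 -0.1763  0.0229] [-0.0002  0.0147] [ 0.2442 -0.0606 -0.7171] 12.1
(array([311.6869, 228.7172]), array([0.0183, 0.0883]))
(array([311.6869, 228.7172]), array([0.0217, 0.0853]))
```

>>> servo_tool(motion=[{"tx": 0.0001, "ty": 0.0005, "tz": 0, "ax": 0, "ay": 0, "az": 0, "fingers": 1}, {"tx": 0.0002, "ty": 0.001, "tz": 0, "ax": 0, "ay": 0, "az": 0, "fingers": 1}, {"tx": 0.0002, "ty": 0.001, "tz": 0, "ax": 0, "ay": 0, "az": 0, "fingers": 1}, {"tx": 0.0002, "ty": 0.001, "tz": 0, "ax": 0, "ay": 0, "az": 0, "fingers": 1}])

```text
clock: 12.55
tool_pos: [0.5061, -0.1755, 0.0229]
orientation: [[0.211, 0.978, -0.004], [0.978, -0.211, 0.001], [0.001, -0.004, -1.0]]
force: [0.1, 0.3, 0.2]
gripper_width: -0.0
finger_force: 0.0
```

>>> servo_tool(motion=[{"tx": -0.001, "ty": -0.005, "tz": 0, "ax": 0, "ay": 0, "az": 0, "fingers": 1}, {"tx": -0.004, "ty": -0.02, "tz": 0.005, "ax": 0, "ay": 0, "az": 0, "fingers": 1}, {"tx": -0.006, "ty": -0.03, "tz": 0.03, "ax": 0, "ay": 0, "az": 0, "fingers": 1}, {"tx": -0.006, "ty": -0.03, "tz": 0.07, "ax": 0, "ay": 0, "az": 0, "fingers": 1}, {"tx": -0.006, "ty": -0.03, "tz": 0.11, "ax": 0, "ay": 0, "az": 0, "fingers": 1}, {"tx": -0.006, "ty": -0.03, "tz": 0.14, "ax": 0, "ay": 0, "az": 0, "fingers": 1}, {"tx": -0.006, "ty": -0.03, "tz": 0.15, "ax": 0, "ay": 0, "az": 0, "fingers": 1}, {"tx": -0.006, "ty": -0.03, "tz": 0.15, "ax": 0, "ay": 0, "az": 0, "fingers": 1}])

```text
clock: 13.35
tool_pos: [0.5005, -0.207, 0.1744]
orientation: [[0.212, 0.977, -0.0], [0.977, -0.212, -0.0], [-0.0, -0.0, -1.0]]
force: [-0.6, -0.1, 0.6]
gripper_width: -0.0001
finger_force: 0.0
```

Run:
```python
from h import *
status('scene10')
save('wrist','wrist10'); 
s=arm.sense(); print(s['tool_pos'],s['orientation'])
for t in ['drive','clip_post']: print(t,[(np.round(d['box'],1).tolist(),round(d['confidence'],2)) for d in arm.spot_in('wrist',t)][:2])
a=cv2.imread('pics/scene10.png')[165:285,265:425]; b=cv2.imread('pics/wrist10.png')[:250,160:560]
c=np.zeros((600,800,3),np.uint8); c[:360,:480]=cv2.resize(a,(480,360),interpolation=cv2.INTER_CUBIC); c[350:,400:]=b; cv2.imwrite('pics/m10.png',c)
```

```text
[ 0.5005 -0.207   0.1744] [ 0.001  -0.0164] [-0.592  -0.0648  0.6044] 13.35
(array([311.2872, 228.7766]), array([0.0187, 0.089 ]))
(array([311.2872, 228.7766]), array([0.0221, 0.086 ]))
[ 0.4993 -0.2055  0.1722] [[ 0.2112  0.9774 -0.0047]
 [ 0.9774 -0.2112  0.0019]
 [ 0.0009 -0.005  -1.    ]]
drive [([266.5, 0.0, 398.7, 280.8], 0.71), ([282.6, 37.5, 359.7, 149.9], 0.64)]
clip_post [([374.9, 49.5, 399.4, 118.3], 0.73)]
```

View pics/m10.png

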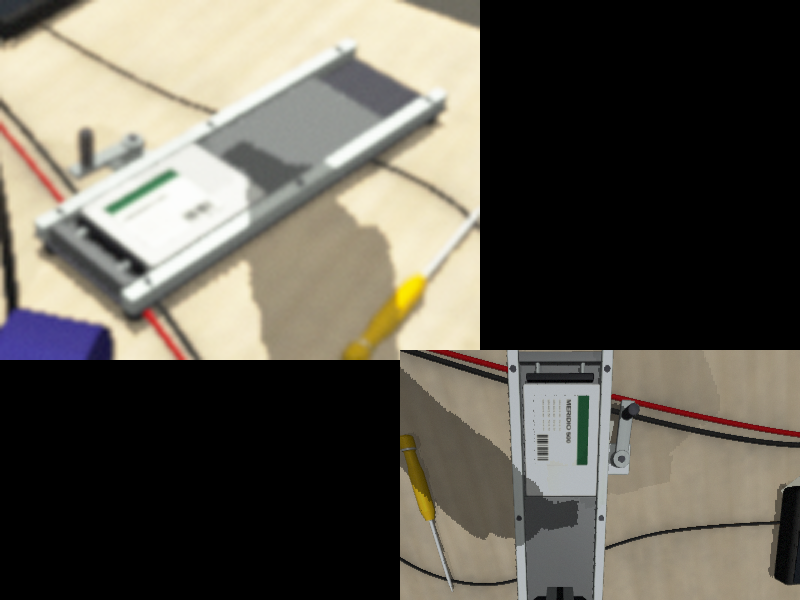

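Run:
```python
from h import *
im=cv2.imread('pics/wrist10.png').max(2)
for r in [45,60,75,110,125,135,142]: print(r,im[r,268:292].tolist(),im[r,348:372].tolist())
print('col',im[20:45,305].tolist(), im[138:156,305].tolist())
np.set_printoptions(precision=4,suppress=True)
th=-.213; R=np.array([[np.cos(th),-np.sin(th)],[np.sin(th),np.cos(th)]])
for p in [(-.0365,.1,.025),(.0365,.1,.025),(-.035,.1,.025),(.035,.1,.025),(-.0365,.03,.025),(.0365,.03,.025),(-.035,.03,.025),(.035,.03,.025),(-.035,.03,.032),(.035,.03,.032),(0,.127,.026),(0,.1257,.025),(0,.0257,.025),(0,.0257,.032),(0,.0245,.02)]:
    print(p,topix('wrist',[*(np.array([.503,-.1908])+R@p[:2]),p[2]]))
```

```text
45 [77, 144, 185, 186, 187, 188, 186, 186, 186, 187, 184, 132, 75, 94, 62, 132, 178, 188, 188, 187, 187, 186, 187, 187] [149, 182, 186, 188, 187, 187, 189, 186, 187, 187, 184, 150, 62, 137, 185, 185, 187, 185, 187, 186, 186, 187, 178, 130]
60 [145, 86, 166, 187, 186, 186, 185, 187, 187, 187, 187, 173, 79, 67, 96, 65, 142, 186, 188, 187, 188, 186, 187, 188] [100, 186, 187, 186, 188, 187, 188, 187, 188, 190, 172, 66, 117, 178, 187, 186, 188, 186, 186, 186, 186, 186, 131, 39]
75 [152, 152, 105, 186, 187, 187, 187, 187, 187, 187, 188, 188, 145, 79, 88, 60, 139, 185, 187, 187, 187, 187, 187, 188] [128, 186, 187, 187, 186, 187, 187, 186, 186, 187, 149, 70, 109, 186, 187, 187, 186, 187, 189, 187, 188, 166, 155, 156]
110 [91, 90, 92, 76, 156, 186, 187, 187, 186, 190, 188, 187, 186, 166, 74, 79, 105, 135, 184, 188, 187, 189, 187, 187] [187, 187, 187, 186, 187, 189, 187, 189, 178, 103, 88, 159, 187, 187, 185, 186, 183, 185, 187, 184, 108, 107, 71, 55]
125 [94, 93, 92, 95, 80, 110, 115, 117, 118, 116, 115, 117, 119, 110, 74, 61, 57, 68, 160, 185, 187, 188, 188, 189] [187, 187, 188, 188, 189, 18
[... 669 characters left out ...]
 187, 180] [188, 187, 189, 188, 188, 189, 186, 161, 60, 110, 59, 57, 58, 57, 56, 58, 56, 59]
(-0.0365, 0.1, 0.025) [280.5829  64.3663]
(0.0365, 0.1, 0.025) [360.7673  64.3611]
(-0.035, 0.1, 0.025) [282.2278  64.3662]
(0.035, 0.1, 0.025) [359.1169  64.3612]
(-0.0365, 0.03, 0.025) [283.2041 142.3324]
(0.0365, 0.03, 0.025) [357.8462 142.4514]
(-0.035, 0.03, 0.025) [284.7355 142.3349]
(0.035, 0.03, 0.025) [356.3101 142.449 ]
(-0.035, 0.03, 0.032) [283.8449 143.0117]
(0.035, 0.03, 0.032) [357.1516 143.1297]
(0, 0.127, 0.026) [320.6998  30.7673]
(0, 0.1257, 0.025) [320.6999  32.7268]
(0, 0.0257, 0.025) [320.4873 146.8349]
(0, 0.0257, 0.032) [320.4613 147.6178]
(0, 0.0245, 0.02) [320.5028 147.5113]
```

Run:
```python
from h import *
np.set_printoptions(precision=4,suppress=True)
piv=toworld('wrist',(380,108),.0335); post=toworld('wrist',(390,59),.059); print(piv,bay(piv),post,bay(post))
pb=bay(post); print('theta',np.arctan2(-(pb[0]-.057),pb[1]-.06),np.hypot(pb[0]-.057,pb[1]-.06))
s=arm.sense(); t=s['tool_pos']; yaw=np.arctan2(s['orientation'][1,0],s['orientation'][0,0])
c0=toworld('wrist',(380,108),.0335)[:2]
C=(np.array([.5714,-.1442])+c0)/2; print('C',C,t,s['orientation'],'yaw of tool x',yaw)
ph=-.213
def tcp(th,d):
    b=38e-3*np.array([-np.sin(th),np.cos(th)])+d*np.array([np.cos(th),np.sin(th)])
    R=np.array([[np.cos(ph),-np.sin(ph)],[np.sin(ph),np.cos(ph)]]); return C+R@b
# tool x axis along +back direction (cos th, sin th) in bay
for th,d in [(-.1,.032),(-.1,.016)]+[(x,.016) for x in np.arange(.05,1.6,.15)]+[(1.5,.016)]:
    p=tcp(th,d); print(round(th,2),d,p,'rel',p-t[:2],'turn',(ph+th-yaw))
```

```text
[ 0.5695 -0.1418  0.0335] [0.0546 0.062 ] [ 0.5781 -0.106   0.059 ] [0.0555 0.0988]
theta 0.03954417114466108 0.03880804375633851
C [ 0.5704 -0.143 ] [ 0.499  -0.2051  0.1716] [[ 0.211   0.9775 -0.0062]
 [ 0.9775 -0.211   0.0023]
 [ 0.001  -0.0065 -1.    ]] yaw of tool x 1.3581676541047827
-0.1 0.032 [ 0.6126 -0.1167] rel [0.1136 0.0884] turn -1.6711676541047826
-0.1 0.016 [ 0.5974 -0.1118] rel [0.0983 0.0933] turn -1.6711676541047826
0.05 0.016 [ 0.5924 -0.1081] rel [0.0934 0.097 ] turn -1.5211676541047827
0.2 0.016 [ 0.5869 -0.1052] rel [0.0879 0.0999] turn -1.3711676541047826
0.35 0.016 [ 0.5811 -0.1032] rel [0.0821 0.1019] turn -1.2211676541047827
0.5 0.016 [ 0.575 -0.102] rel [0.076  0.1031] turn -1.0711676541047825
0.65 0.016 [ 0.5688 -0.1018] rel [0.0698 0.1033] turn -0.9211676541047825
0.8 0.016 [ 0.5627 -0.1025] rel [0.0637 0.1026] turn -0.7711676541047825
0.95 0.016 [ 0.5567 -0.1041] rel [0.0577 0.101 ] turn -0.6211676541047825
1.1 0.016 [ 0.5511 -0.1066] rel [0.0521 0.0985] turn -0.47116765410478234
1.25 0.016 [ 0.5459 -0.1099] rel [0.0468 0.0952] turn -0.32116765410478254
1.4 0.016 [ 0.5412 -0.1139] rel [0.0422 0.0912] turn -0.17116765410478263
1.55 0.016 [ 0.5372 -0.1186] rel [0.0381 0.0865] turn -0.021167654104782496
1.5 0.016 [ 0.5384 -0.117 ] rel [0.0394 0.0881] turn -0.07116765410478276
```

>>> servo_tool(motion=[{"tx": 0.02, "ty": 0.01, "tz": 0, "ax": 0, "ay": 0, "az": -0.13, "fingers": 1}, {"tx": 0.04, "ty": 0.02, "tz": 0, "ax": 0, "ay": 0, "az": -0.27, "fingers": 1}, {"tx": 0.06, "ty": 0.03, "tz": 0, "ax": 0, "ay": 0, "az": -0.41, "fingers": 1}, {"tx": 0.08, "ty": 0.045, "tz": 0, "ax": 0, "ay": 0, "az": -0.55, "fingers": 1}, {"tx": 0.095, "ty": 0.06, "tz": 0, "ax": 0, "ay": 0, "az": -0.69, "fingers": 1}, {"tx": 0.105, "ty": 0.07, "tz": 0, "ax": 0, "ay": 0, "az": -0.83, "fingers": 1}, {"tx": 0.115, "ty": 0.08, "tz": 0, "ax": 0, "ay": 0, "az": -0.97, "fingers": 1}, {"tx": 0.115, "ty": 0.088, "tz": 0, "ax": 0, "ay": 0, "az": -1.11, "fingers": 1}, {"tx": 0.115, "ty": 0.088, "tz": 0, "ax": 0, "ay": 0, "az": -1.25, "fingers": 1}, {"tx": 0.115, "ty": 0.088, "tz": 0, "ax": 0, "ay": 0, "az": -1.39, "fingers": 1}])

```text
clock: 14.55
tool_pos: [0.6144, -0.1169, 0.1709]
orientation: [[0.999, -0.037, -0.002], [-0.037, -0.999, 0.004], [-0.003, -0.004, -1.0]]
force: [0.5, 0.2, 0.1]
gripper_width: 0.0001
finger_force: 0.0
```

>>> servo_tool(motion=[{"tx": 0, "ty": 0, "tz": -0.01, "ax": 0, "ay": 0, "az": -0.13, "fingers": 1}, {"tx": 0, "ty": 0, "tz": -0.02, "ax": 0, "ay": 0, "az": -0.2, "fingers": 1}, {"tx": 0, "ty": 0, "tz": -0.03, "ax": 0, "ay": 0, "az": -0.2, "fingers": 1}, {"tx": 0, "ty": 0, "tz": -0.04, "ax": 0, "ay": 0, "az": -0.2, "fingers": 1}, {"tx": 0, "ty": 0, "tz": -0.04, "ax": 0, "ay": 0, "az": -0.2, "fingers": 1}])

```text
clock: 15.05
tool_pos: [0.6139, -0.117, 0.1307]
orientation: [[0.973, -0.229, -0.002], [-0.229, -0.973, 0.005], [-0.003, -0.004, -1.0]]
force: [-1.5, -0.6, -1.3]
gripper_width: -0.0002
finger_force: 0.0
```

Run:
```python
from h import *
np.set_printoptions(precision=4,suppress=True)
s=arm.sense(); print(s['q'],s['tool_pos'],bay(s['tool_pos']),s['orientation'],np.arctan2(s['orientation'][1,0],s['orientation'][0,0]),s['clock'])
```

```text
[-0.5726  0.9701  1.1959  1.9416 -1.0731  1.0682 -0.6816] [ 0.6139 -0.117   0.1307] [0.0928 0.0956] [[ 0.9735 -0.2288 -0.0021]
 [-0.2288 -0.9735  0.0048]
 [-0.0032 -0.0042 -1.    ]] -0.2308245213098324 15.05
```

>>> servo_tool(motion=[{"tx": 0, "ty": 0, "tz": -0.025, "ax": 0, "ay": 0, "az": 0, "fingers": 1}, {"tx": 0, "ty": 0, "tz": -0.055, "ax": 0, "ay": 0, "az": 0, "fingers": 1}, {"tx": 0, "ty": 0, "tz": -0.08, "ax": 0, "ay": 0, "az": 0, "fingers": 1}, {"tx": 0, "ty": 0, "tz": -0.088, "ax": 0, "ay": 0, "az": 0, "fingers": 1}, {"tx": -0.002, "ty": 0.002, "tz": -0.088, "ax": 0, "ay": 0, "az": 0, "fingers": 1}, {"tx": -0.006, "ty": 0.004, "tz": -0.088, "ax": 0, "ay": 0, "az": 0, "fingers": 1}, {"tx": -0.01, "ty": 0.006, "tz": -0.088, "ax": 0, "ay": 0, "az": 0, "fingers": 1}, {"tx": -0.014, "ty": 0.008, "tz": -0.088, "ax": 0, "ay": 0, "az": 0, "fingers": 1}, {"tx": -0.014, "ty": 0.008, "tz": -0.088, "ax": 0, "ay": 0, "az": 0, "fingers": 1}])

```text
clock: 15.95
tool_pos: [0.6005, -0.1091, 0.0456]
orientation: [[0.973, -0.23, 0.002], [-0.23, -0.973, 0.004], [0.001, -0.004, -1.0]]
force: [-0.7, -0.4, 0.6]
gripper_width: 0.0
finger_force: 0.0
```

Run:
```python
from h import *
status('scene11')
for t in ['clip_post']: print([(np.round(d['box'],1).tolist(),round(d['confidence'],2)) for d in arm.spot_in('scene',t)][:3])
```

```text
[ 0.6005 -0.1091  0.0456] [0.0781 0.1005] [-0.7449 -0.4447  0.5573] 15.95
(array([313.507 , 227.5775]), array([0.0184, 0.0835]))
(array([313.507 , 227.5775]), array([0.0218, 0.0804]))
[([288.4, 208.1, 314.1, 223.0], 0.51)]
```

Run:
```python
from h import *
for n in ['scene9','scene10','scene11']:
    im=cv2.imread(f'pics/{n}.png').astype(int); print(n,green('scene',n)[1]); 
    m=(im[...,1]-np.maximum(im[...,0],im[...,2])>20)[215:242,290:335]; ys,xs=np.nonzero(m); print(xs.min()+290,xs.max()+290,ys.min()+215,ys.max()+215)
    print(im[222:240:2,296:326:2].max(2).tolist()[2:8])
```

```text
scene9 99
300 324 222 236
[[234, 243, 247, 242, 225, 233, 239, 233, 191, 137, 125, 162, 223, 246, 250], [246, 245, 233, 230, 238, 236, 215, 156, 120, 144, 200, 238, 248, 251, 251], [235, 224, 234, 238, 224, 168, 123, 132, 183, 231, 242, 229, 237, 250, 251], [234, 239, 229, 188, 136, 124, 162, 221, 241, 239, 240, 245, 252, 253, 253], [242, 230, 165, 121, 146, 203, 238, 238, 228, 239, 251, 253, 253, 253, 253], [241, 240, 221, 192, 231, 241, 227, 230, 247, 252, 252, 252, 252, 253, 251]]
scene10 94
300 323 222 236
[[234, 244, 247, 247, 234, 242, 248, 242, 204, 146, 136, 177, 232, 251, 253], [246, 245, 236, 239, 246, 245, 224, 167, 133, 158, 219, 246, 252, 253, 253], [235, 227, 243, 246, 238, 182, 136, 145, 198, 241, 249, 239, 244, 253, 253], [235, 246, 240, 204, 147, 136, 176, 232, 248, 246, 240, 246, 252, 253, 253], [247, 241, 179, 133, 156, 219, 246, 246, 234, 240, 251, 253, 253, 253, 253], [248, 248, 233, 209, 242, 249, 236, 233, 247, 252, 252, 252, 252, 253, 250]]
scene11 71
301 323 222 235
[[153, 164, 172, 169, 159, 159, 177, 235, 208, 150, 136, 175, 233, 251, 253], [174, 170, 162, 159, 163, 160, 140, 123, 118, 134, 201, 243, 251, 253, 253], [165, 154, 160, 161, 147, 107, 82, 89, 118, 155, 178, 176, 232, 253, 253], [159, 164, 150, 117, 88, 82, 104, 142, 163, 158, 153, 158, 218, 253, 253], [166, 152, 106, 79, 93, 129, 160, 159, 140, 148, 172, 178, 197, 252, 253], [166, 164, 141, 123, 152, 165, 144, 142, 161, 175, 175, 173, 185, 247, 251]]
```

>>> servo_tool(motion=[{"tx": -0.004, "ty": 0.0, "tz": -0.002, "ax": 0, "ay": 0, "az": 0.03, "fingers": 1}, {"tx": -0.0075, "ty": 0.0009, "tz": -0.002, "ax": 0, "ay": 0, "az": 0.07, "fingers": 1}, {"tx": -0.0103, "ty": 0.0025, "tz": -0.002, "ax": 0, "ay": 0, "az": 0.145, "fingers": 1}, {"tx": -0.013, "ty": 0.0038, "tz": -0.002, "ax": 0, "ay": 0, "az": 0.22, "fingers": 1}, {"tx": -0.0159, "ty": 0.0049, "tz": -0.002, "ax": 0, "ay": 0, "az": 0.295, "fingers": 1}, {"tx": -0.0188, "ty": 0.0058, "tz": -0.002, "ax": 0, "ay": 0, "az": 0.37, "fingers": 1}, {"tx": -0.0218, "ty": 0.0065, "tz": -0.002, "ax": 0, "ay": 0, "az": 0.445, "fingers": 1}, {"tx": -0.0249, "ty": 0.007, "tz": -0.002, "ax": 0, "ay": 0, "az": 0.52, "fingers": 1}, {"tx": -0.028, "ty": 0.0072, "tz": -0.002, "ax": 0, "ay": 0, "az": 0.595, "fingers": 1}, {"tx": -0.0311, "ty": 0.0072, "tz": -0.002, "ax": 0, "ay": 0, "az": 0.67, "fingers": 1}])

```text
clock: 17.05
tool_pos: [0.5714, -0.1012, 0.0431]
orientation: [[0.904, 0.428, 0.001], [0.428, -0.904, 0.005], [0.003, -0.005, -1.0]]
force: [1.4, 2.5, -0.2]
gripper_width: -0.0
finger_force: 1.1
```

>>> servo_tool(motion=[{"tx": -0.003, "ty": -0.0002, "tz": 0, "ax": 0, "ay": 0, "az": 0.075, "fingers": 1}, {"tx": -0.0061, "ty": -0.0007, "tz": 0, "ax": 0, "ay": 0, "az": 0.15, "fingers": 1}, {"tx": -0.0091, "ty": -0.0014, "tz": 0, "ax": 0, "ay": 0, "az": 0.225, "fingers": 1}, {"tx": -0.0121, "ty": -0.0023, "tz": 0, "ax": 0, "ay": 0, "az": 0.3, "fingers": 1}, {"tx": -0.015, "ty": -0.0034, "tz": 0, "ax": 0, "ay": 0, "az": 0.375, "fingers": 1}, {"tx": -0.0177, "ty": -0.0048, "tz": 0, "ax": 0, "ay": 0, "az": 0.45, "fingers": 1}, {"tx": -0.0204, "ty": -0.0063, "tz": 0, "ax": 0, "ay": 0, "az": 0.525, "fingers": 1}, {"tx": -0.0229, "ty": -0.0081, "tz": 0, "ax": 0, "ay": 0, "az": 0.6, "fingers": 1}, {"tx": -0.0253, "ty": -0.01, "tz": 0, "ax": 0, "ay": 0, "az": 0.675, "fingers": 1}, {"tx": -0.0276, "ty": -0.0121, "tz": 0, "ax": 0, "ay": 0, "az": 0.75, "fingers": 1}])

```text
clock: 18.05
tool_pos: [0.5425, -0.1131, 0.043]
orientation: [[0.37, 0.929, -0.003], [0.929, -0.37, 0.005], [0.003, -0.005, -1.0]]
force: [-0.3, 1.9, 1.2]
gripper_width: -0.0002
finger_force: 1.1
```

>>> servo_tool(motion=[{"tx": -0.0014, "ty": -0.0015, "tz": 0, "ax": 0, "ay": 0, "az": 0.05, "fingers": 1}, {"tx": -0.0028, "ty": -0.0031, "tz": 0, "ax": 0, "ay": 0, "az": 0.1, "fingers": 1}, {"tx": -0.004, "ty": -0.0047, "tz": 0, "ax": 0, "ay": 0, "az": 0.15, "fingers": 1}, {"tx": -0.004, "ty": -0.0047, "tz": 0, "ax": 0, "ay": 0, "az": 0.15, "fingers": 1}, {"tx": -0.004, "ty": -0.0047, "tz": 0, "ax": 0, "ay": 0, "az": 0.15, "fingers": 1}])

```text
clock: 18.55
tool_pos: [0.5382, -0.1186, 0.0429]
orientation: [[0.231, 0.973, -0.004], [0.973, -0.231, 0.003], [0.002, -0.004, -1.0]]
force: [-1.0, 1.6, 0.3]
gripper_width: 0.0001
finger_force: 0.9
```

Run:
```python
from h import *
status('scene12')
for t in ['clip_post','clip']: print([(np.round(d['box'],1).tolist(),round(d['confidence'],2)) for d in arm.spot_in('scene',t)][:3])
```

```text
[ 0.5382 -0.1186  0.0429] [0.0191 0.078 ] [-0.9644  1.5699  0.3044] 18.55
(array([311.6667, 228.5   ]), array([0.0188, 0.088 ]))
(array([311.6667, 228.5   ]), array([0.0222, 0.0849]))
[([306.4, 210.3, 326.8, 223.3], 0.54)]
[([305.3, 212.5, 327.8, 226.5], 0.54)]
```

>>> servo_tool(motion=[{"tx": -0.0001, "ty": -0.0005, "tz": 0, "ax": 0, "ay": 0, "az": 0, "fingers": 1}, {"tx": -0.0002, "ty": -0.001, "tz": 0, "ax": 0, "ay": 0, "az": 0, "fingers": 1}, {"tx": -0.0003, "ty": -0.0015, "tz": 0, "ax": 0, "ay": 0, "az": 0, "fingers": 1}, {"tx": -0.0004, "ty": -0.002, "tz": 0, "ax": 0, "ay": 0, "az": 0, "fingers": 1}, {"tx": -0.0004, "ty": -0.002, "tz": 0, "ax": 0, "ay": 0, "az": 0, "fingers": 1}])

```text
clock: 19.2
tool_pos: [0.538, -0.1199, 0.0428]
orientation: [[0.23, 0.973, -0.004], [0.973, -0.23, 0.004], [0.003, -0.005, -1.0]]
force: [-1.0, 3.9, 1.5]
gripper_width: -0.0002
finger_force: 2.4
```

>>> servo_tool(motion=[{"tx": 0.001, "ty": 0.004, "tz": 0, "ax": 0, "ay": 0, "az": 0, "fingers": 1}, {"tx": 0.003, "ty": 0.015, "tz": 0.005, "ax": 0, "ay": 0, "az": 0, "fingers": 1}, {"tx": 0.005, "ty": 0.025, "tz": 0.03, "ax": 0, "ay": 0, "az": 0, "fingers": 1}, {"tx": 0.005, "ty": 0.025, "tz": 0.07, "ax": 0, "ay": 0, "az": 0, "fingers": 1}, {"tx": 0, "ty": -0.01, "tz": 0.115, "ax": 0, "ay": 0, "az": 0, "fingers": 1}, {"tx": -0.01, "ty": -0.05, "tz": 0.14, "ax": 0, "ay": 0, "az": 0, "fingers": 1}, {"tx": -0.02, "ty": -0.09, "tz": 0.14, "ax": 0, "ay": 0, "az": 0, "fingers": 1}, {"tx": -0.02, "ty": -0.09, "tz": 0.14, "ax": 0, "ay": 0, "az": 0, "fingers": 1}, {"tx": -0.02, "ty": -0.09, "tz": 0.14, "ax": 0, "ay": 0, "az": 0, "fingers": 1}])

```text
clock: 20.1
tool_pos: [0.5177, -0.2129, 0.1838]
orientation: [[0.234, 0.972, -0.002], [0.972, -0.234, -0.0], [-0.001, -0.002, -1.0]]
force: [0.9, -0.1, 0.0]
gripper_width: -0.0001
finger_force: 0.0
```

Run:
```python
from h import *
status('scene13'); save('wrist','wrist13')
for c in ['wrist','scene']:
  for t in ['clip_post','clip','drive']: print(c,t,[(np.round(d['box'],1).tolist(),round(d['confidence'],2)) for d in arm.spot_in(c,t)][:3])
th=-.213; R=np.array([[np.cos(th),-np.sin(th)],[np.sin(th),np.cos(th)]])
W=lambda x,y,z:[*(np.array([.503,-.1908])+R@[x,y]),z]
for n,p in [('post top',(.019,.06,.059)),('bar tip hi',(.007,.066,.0315)),('bar tip lo',(.007,.054,.0315)),('tail',(-.02,.0264,.025)),('nose',(-.02,.1264,.025))]: print(n,topix('wrist',W(*p)),topix('scene',W(*p)))
im=cv2.imread('pics/wrist13.png').max(2)
for x in [.012,.03,-.01]:
  u,v=topix('wrist',W(x,.06,.0315)); u,v=int(round(u)),int(round(v)); print(x,u,v,im[v-14:v+15,u].tolist())
# drive width/rail gap ratio rows
for y in [.11,.04]:
  u0,v=topix('wrist',W(-.0365,y,.025)); u1,_=topix('wrist',W(.0365,y,.025)); v=int(v); print(y,v,u0,u1,im[v,int(u0)-6:int(u0)+10].tolist(),im[v,int(u1)-10:int(u1)+6].tolist())
```

```text
[ 0.5177 -0.2129  0.1838] [ 0.0191 -0.0185] [ 0.9405 -0.0593  0.0091] 20.1
(array([309.9125, 229.675 ]), array([0.0185, 0.0927]))
(array([309.9125, 229.675 ]), array([0.0219, 0.0897]))
wrist clip_post [([245.7, 0.0, 365.1, 286.7], 0.6), ([305.9, 97.7, 368.2, 117.4], 0.59)]
wrist clip [([306.9, 100.4, 366.4, 116.5], 0.77)]
wrist drive [([258.6, 36.0, 334.4, 146.6], 0.87)]
scene clip_post [([306.6, 210.3, 330.0, 225.2], 0.78)]
scene clip [([303.5, 208.2, 328.9, 227.6], 0.53)]
scene drive [([292.4, 214.5, 352.8, 254.4], 0.87), ([179.0, 196.8, 193.2, 224.8], 0.49)]
post top [317.6311 108.8263] [322.5295 210.1022]
bar tip hi [305.2926 103.0019] [324.2764 225.4876]
bar tip lo [305.6761 116.0373] [328.7791 222.7688]
tail [280.3222 144.67  ] [348.5665 225.86  ]
nose [274.3409  34.7922] [310.2881 250.0033]
0.012 311 109 [195, 191, 194, 194, 186, 115, 99, 83, 91, 92, 92, 93, 94, 91, 83, 92, 152, 152, 148, 115, 186, 189, 189, 189, 188, 188, 190, 189, 190]
0.03 329 109 [192, 193, 191, 192, 193, 185, 131, 153, 164, 166, 167, 167, 171, 169, 169, 169, 165, 162, 150, 136, 192, 191, 191, 191, 192, 193, 192, 192, 194]
-0.01 288 110 [191, 191, 188, 189, 190, 186, 188, 187, 188, 187, 190, 183, 187, 175, 188, 193, 191, 192, 188, 191, 192, 193, 194, 192, 193, 193, 191, 193, 194]
0.11 54 257.83925505426134 335.7093252678702 [192, 192, 191, 191, 191, 192, 190, 134, 81, 85, 95, 150, 188, 188, 188, 191] [160, 191, 193, 192, 192, 192, 191, 191, 192, 190, 140, 98, 184, 189, 190, 192]
0.04 131 263.18933722710466 335.8189793640065 [117, 117, 116, 118, 119, 121, 109, 65, 61, 51, 78, 109, 110, 112, 111, 112] [192, 191, 191, 192, 193, 192, 193, 193, 190, 192, 153, 65, 146, 190, 190, 189]
```

```bash
python3 -c "
from rig import arm
print(arm.sign_off())"
```

```text
the job is handed in; nothing more can be done
None
```

The job is handed in: from the camera images and measured forces, the drive lies flat in the pocket with the clip turned fully across, and the gripper was clear of everything at about 20 s of the 43 s. The judge's verdict was not shown.

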